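# Pull the stuck outer tin off its mate in the bench fork

## Task

Two metal tins are nested upside down on the bench, stuck together with old varnish. Hold the outer tin, slide the pair along the bench into the wooden fork until the inner tin's wide rim is well under its arms, then pull the outer tin straight up off and stand it, still upside down, on the middle of the dark square board. The inner tin stays standing on the bench, seated in the fork, and must not be lifted up with it.

Things in the scene. Friction and masses are not known exactly. Their poses are not given: they have to be found in the camera images.
- outer_mid (a point): Middle (on axis, half-way up) of the outer tin: aluminium, upside down, 54 mm tall, 56 mm diameter, with a rim 68 mm wide, 4 mm high at its lower end. It sits over the inner tin: rim underside 30 mm, closed top 84 mm above the bench. z up. About 0.12 kg. Grip it across its diameter from above. The pair shows two rims one above the other; a single steel tin with one rim is a bystander.
- inner_mid (a point): Middle (on axis, 40 mm up) of the inner tin, mostly hidden in the outer: steel, upside down, 80 mm tall, 47 mm diameter, standing on a flat rim 96 mm wide, 6 mm thick. z up. About 0.15 kg. Tacky dabs near its top grip the outer's bore with about 6 N, so a plain lift brings both up; they let go with the outer 40 mm up on it. Held 3 mm up the pair slides more easily.
- fork_seat (a point): Seat of the U-shaped wooden fork fixed on the bench: the bench point (z = 0) for the inner tin's axis. x points into the fork (slide-in direction), y left, z up. The slot between its arms is 66 mm wide, open from 45 mm before the seat, closed 34 mm beyond. Arms: underside 16 mm, top 24 mm above the bench; below them 130 mm width for the rim. Fork outside: 170 mm wide, ends 76 mm beyond.
- board_top (a point): Centre of the top face of the dark square wooden board, 140 x 140 mm, 12 mm thick, fixed on the bench to the left or right of the fork. x, y along its sides, z up.
Things that resemble listed ones, but are neither listed nor needed, are in the scene too. What is shaped like the part that bears outer_mid but green or orange is not meant.

How it is judged (in metres and radians):
At the end, for the whole second after the job is handed in: The outer tin stands at rest on the dark board, closed end up within 10 degrees, axis within 35 mm of the board's centre; the inner tin stands at rest on the bench, upright within 10 degrees, in the fork, axis within 25 mm of the seat along the slot and 20 mm across (horizontal distance between outer_mid and board_top below 0.035 m and z of outer_mid in the frame of board_top between 0.021 and 0.033 m and angle between each of outer_mid, inner_mid's own z axis and vertical below 0.17 rad and linear speed of each of outer, inner below 0.02 m/s and x of inner_mid in the frame of fork_seat between -0.025 and 0.025 m and y of inner_mid in the frame of fork_seat between -0.02 and 0.02 m and height (world z) of inner_mid below 0.05 m); the robot touches nothing.
It fails at once if the inner tin is dragged up more than 25 mm off the bench (height (world z) of inner_mid above 0.065 m).
It also fails if it takes over 58 s, if anything falls off the work surface, if the arm or the gripper's body presses on something with over 40 N, if the wrist force passes 120 N, or if a joint passes its speed limit or range.

## Robot

A 7-joint arm with a two-finger parallel gripper is mounted at the origin on the work surface. World frame = base frame: x ahead of the robot, y to its left, z up, the work surface at z = 0. Lengths are in mm, angles in rad, forces in N, time in s.
With the tool pointing down it reaches from about 400 to 875 mm from the base axis. Payload 4.4 kg.
Tool frame: the origin (TCP) lies at the very end of the fingers, on their centre line; the grasp point (between the pads) lies 19 mm behind it; z points along the fingers, y is the direction in which the jaws open and shut (so a half turn about z gives the same grasp; the last joint's range is limited). The gripper opens to 85 mm and grips with 20 to 120 N. Pads are 22 mm wide; open, the fingers measure 114 mm over their backs; the gripper's body (76 mm by 85 mm) begins 54 mm behind the grasp point. The pads swing forward as they close: fully open they stand 13 mm farther back than shut.
Start: joints at [1.184, 0.628, 0.038, 1.517, -0.027, 0.996, -0.02], TCP at [204.99, -616.844, 231.313] pointing down, gripper open.
Joint ranges: [-3.06, 3.06], [-0.37, 2.12], [-1.25, 1.32], [0.18, 2.47], [-1.1, 4.24], [0.23, 1.98], [-2.94, 2.94]. Speed limits (rad/s): [2.57, 2.57, 3.14, 3.14, 3.14, 3.14, 3.14].

## Interface

Orientations are given as [roll, pitch, yaw] about the fixed x, y, z axes, in that order (R = Rz(yaw) Ry(pitch) Rx(roll)).
In Python, from plant import arm, optics, sign_off gives the robot as it stands. The module is installed in compiled form; this text tells all that it offers.
- The arm moves only by the tool drive_tool, never from a script. Its argument "plan" is a list that holds one entry, the list of rows, each a list of 7 numbers: the turn, a rotation vector about the tool's x, y, z in degrees, then the shift along the tool's x, y, z in units of 40 mm (1.0 is 40 mm), then the opening, from 0 (shut) to 1 (fully open). A call has 1 to 8 rows; each row is the pose to reach, as a shift and turn from the pose commanded when the call began, along the tool's axes at that moment; what a row does not reach only later rows make up. A row lasts 1/12 s, in which the tool goes at most 41.7 mm and 7.16 degrees, less where a joint would pass 70% of its speed; a pose out of reach is approached as far as the arm can. A call with a gripper value outside its range is refused whole. The fingers move at their own pace and stop on an object; "force" is the grip in N (left out, the last holds). Time passes only in rows, so rows that repeat a pose let the fingers close. It gives the time, the measured TCP pose, the force and the opening at its end, in the units of the state.
- arm.get_state(): the state, without advancing time (a new reading comes with each control period).
- optics.capture(name): name is "scene" or "top" or "wrist"; returns a dict with "pixels" (480x640x3 uint8, red, green, blue), "z_map" (480x640 float32, mm along the optical axis (not along the pixel's ray), 0 where there is no reading), "mtx" (3x3 intrinsics, pixels), "k1" (the pictures are not rectified: a ray, as slopes to the right and down, at radius r is drawn at 1 + k1 r^2 times it, then the intrinsics apply), "T" (4x4, takes a point from camera to world coordinates). Camera axes: x right, y down, z forward; pixel columns grow to the right and rows downward; lengths in mm; the calibration is good to about 2 mm. A picture is of the moment at which its call begins.
- sign_off(): hands the job in, once; it reports no verdict.
The state is a dict: "t": time; "q": joint angles; "qd": joint speeds; "joint_torque": joint torques, N m; "ee_pos": TCP position; "tcp_rot": TCP orientation; "ft_force": force on the tool from outside, world axes, zero at the start; "wrist_torque": the same for the moment, N m; "finger_gap": finger opening in mm.
Only numpy, scipy, OpenCV 4.12 (cv2) and the standard library are available. Lean on these libraries where they do the work, as an engineer would, in place of code of your own. Each camera call takes 0.05 s, during which the arm holds its last target. There are 200 camera calls.

## Working session

There is one attempt and no reset: what is moved stays moved. The work goes in short steps, Python scripts to look and compute and a tool call to move; the robot and the scene stay as the last step left them, time stands still between calls to the robot, and variables do not carry over. Pictures are saved under pics/ and viewed, about 8 in all and at most 12, crops included, and the job is handed in when it is done.

Besides the shell and the picture viewer there is one more tool, called after "Call:" as a command line: name --argument value ..., lists and objects as JSON in quotes. drive_tool: Moves the arm, as the interface text tells. Its arguments: {"type":"object","properties":{"plan":{"type":"array","items":{"type":"array","items":{"type":"array","items":{"type":"number"}}}},"force":{"type":"number"}},"required":["plan"]}

```bash
mkdir -p pics
cat > h.py <<'E'
import numpy as np, cv2
from plant import arm, optics, sign_off
def cap(n):
    c=optics.capture(n); return c
def world(c):
    z=c["z_map"].astype(float); K=c["mtx"]; k=c["k1"]
    v,u=np.mgrid[0:480,0:640].astype(np.float64)
    p=cv2.undistortPoints(np.stack([u.ravel(),v.ravel()],1)[:,None],np.array(K,float),np.array([k,0,0,0.]))[:,0]
    P=np.stack([p[:,0]*z.ravel(),p[:,1]*z.ravel(),z.ravel(),np.ones(z.size)])
    W=(np.array(c["T"])@P)[:3].T.reshape(480,640,3); W[z==0]=np.nan
    return W
def save(c,n): cv2.imwrite("pics/"+n+".png",c["pixels"][:,:,::-1])
E
python3 - <<'E'
from h import *
for n in("scene","top"):
    c=cap(n); save(c,n); np.save(n+".npy",world(c)); print(n,np.round(c["T"],2).tolist(),c["mtx"].tolist() if hasattr(c["mtx"],'tolist') else c["mtx"],c["k1"])
s=arm.get_state(); print(s)
E
```

```text
scene [[0.78, 0.4, -0.48, 857.05], [0.62, -0.51, 0.59, -460.25], [-0.01, -0.76, -0.65, 573.23], [0.0, 0.0, 0.0, 1.0]] [[433.7174603073761, 0.0, 319.0525110882848], [0.0, 433.7174603073761, 240.91120945529755], [0.0, 0.0, 1.0]] -0.041396084365954204
top [[-0.02, -0.99, 0.13, 364.87], [-1.0, 0.01, -0.03, 20.91], [0.03, -0.13, -0.99, 1020.94], [0.0, 0.0, 0.0, 1.0]] [[509.23668545966046, 0.0, 318.7093477845517], [0.0, 509.23668545966046, 223.7629947314199], [0.0, 0.0, 1.0]] -0.141602702247093
{'t': 0.1, 'q': array([ 1.18422858,  0.62925373,  0.03843839,  1.51826814, -0.02702049,
        0.99632182, -0.02001935]), 'qd': array([-0.00099645, -0.00186467,  0.00086096, -0.00333027, -0.00030346,
        0.00052679,  0.00055949]), 'joint_torque': array([ 2.83931535e-03, -5.64536119e+01,  1.23073764e+00, -1.93975604e+01,
        1.14836570e-02,  5.36205713e-03,  1.30017060e-05]), 'ee_pos': array([ 204.80082085, -616.2938441 ,  230.48082653]), 'tcp_rot': array([-3.13985902e+00, -3.15588279e-06,  3.20742402e-01]), 'ft_force': array([-0.05035505, -0.23631046,  0.35705347]), 'wrist_torque': array([-0.01663213,  0.01901379, -0.04329479]), 'finger_gap': 85.15926529318679}
```

View pics/top.png

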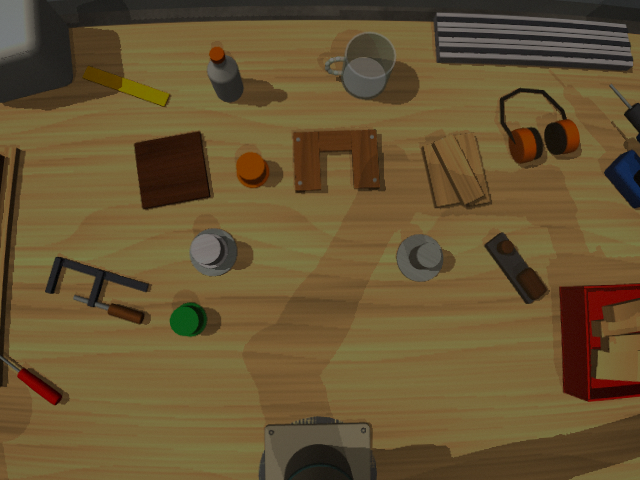

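View pics/scene.png

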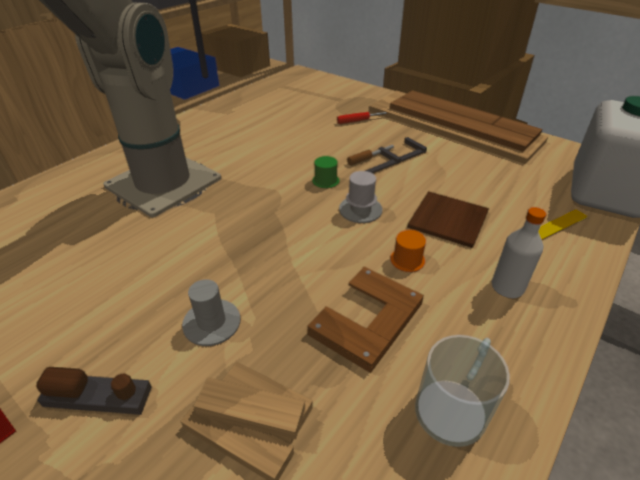

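The top view shows the pair (two rims) at about (211,251), the dark board at (172,170), and the fork at (338,160) with its slot opening down the image, towards the robot. The single-rim steel tin at (420,257) is the bystander, and the green and orange tins don't count. The scene view agrees.

Run:
```python
from h import *
def reg(W,x0,x1,y0,y1,z0,z1):
    return W[(W[...,0]>x0)&(W[...,0]<x1)&(W[...,1]>y0)&(W[...,1]<y1)&(W[...,2]>z0)&(W[...,2]<z1)]
def circ(p):
    (c,r)=cv2.minEnclosingCircle(p[:,:2].astype(np.float32)); return np.round(c,1),round(r,1)
W=np.load("top.npy"); S=np.load("scene.npy")
for (u,v) in [(208,248),(232,266),(172,170),(304,160),(372,160),(338,140),(338,175),(300,220)]: print((u,v),np.round(W[v,u],1))
px=W[248,208]
for n,A in(("top",W),("scene",S)):
    q=reg(A,px[0]-60,px[0]+60,px[1]-60,px[1]+60,78,92); print(n,"pairtop",len(q),circ(q),np.median(q[:,2]))
    q=reg(A,px[0]-75,px[0]+75,px[1]-75,px[1]+75,3.5,10); print("  rim",len(q),circ(q))
    b=W[170,172]; q=reg(A,b[0]-110,b[0]+110,b[1]-95,b[1]+110,8,17); print("  board",len(q),cv2.minAreaRect(q[:,:2].astype(np.float32)),np.median(q[:,2]))
    f=W[140,338]; q=reg(A,f[0]-140,f[0]+80,f[1]-125,f[1]+115,19,30); print("  fork",len(q),cv2.minAreaRect(q[:,:2].astype(np.float32)),np.median(q[:,2]))
    g=np.zeros((300,300),np.uint8)
    ij=((q[:,:2]-f[:2])+150).astype(int); g[ij[:,0],ij[:,1]]=255
    cv2.imwrite(f"pics/fork_{n}.png",g)
    print("   f0",f)
```

```text
(208, 248) [442.7 197.8  86.4]
(232, 266) [413.  164.7   5.3]
(172, 170) [608.5 287.8  13.6]
(304, 160) [622.3  18.8  26. ]
(372, 160) [ 621.9 -118.5   24.1]
(338, 140) [664.3 -50.6  23.3]
(338, 175) [596.1 -50.4   3.2]
(300, 220) [504.3  28.3   1.6]
top pairtop 729 (array([442., 203.]), 28.4) 84.9972421550641
  rim 1072 (array([442.7, 196.1]), 104.5)
  board 4444 ((610.3609008789062, 291.34246826171875), (142.07040405273438, 142.22679138183594), 9.293907165527344) 12.751517428462705
  fork 3654 ((624.3456420898438, -45.21968078613281), (121.05328369140625, 171.00552368164062), 1.85640287399292) 24.50286553511671
   f0 [664.27679521 -50.59055752  23.34539284]
scene pairtop 312 (array([444.7, 201.1]), 28.1) 82.59326772491113
  rim 492 (array([444.7, 200.5]), 47.6)
  board 2555 ((612.4025268554688, 287.637451171875), (142.05274963378906, 142.38819885253906), 9.908345222473145) 10.522545421630753
  fork 4641 ((625.49169921875, -48.16893005371094), (120.84779357910156, 172.77769470214844), 1.702345609664917) 23.05708092810687
   f0 [664.27679521 -50.59055752  23.34539284]
```

```bash
cat >> h.py <<'E'
from scipy.spatial.transform import Rotation as R
def togo(x,y,z,yaw,frm=None):
    """rotvec deg + shift/40 in tool axes, from measured (or given pos,rpy) pose to tool-down target"""
    s=arm.get_state(); p,r=(s["ee_pos"],s["tcp_rot"]) if frm is None else frm
    A=R.from_euler("xyz",r); B=R.from_euler("xyz",[np.pi,0,np.radians(yaw)])
    print("turn",np.round((A.inv()*B).as_rotvec(degrees=True),2),"shift",np.round(A.inv().apply(np.array([x,y,z])-p)/40,3))
E
python3 - <<'E'
from h import *
togo(480,-440,215,40)
togo(560,-170,215,90,([480,-440,215],[np.pi,0,np.radians(40)]))
togo(500,80,200,90,([560,-170,215],[np.pi,0,np.radians(90)]))
E
```

```text
turn [-1.000e-01 -2.000e-02 -2.162e+01] shift [ 7.919 -2.013  0.391]
turn [ -0.   0. -50.] shift [ 5.871 -3.885 -0.   ]
turn [0. 0. 0.] shift [ 6.25  -1.5    0.375]
```

Call:
drive_tool --plan '[[[0, 0, -21.6, 7.9, -2, 0.4, 1], [0, 0, -21.6, 7.9, -2, 0.4, 1], [0, 0, -21.6, 7.9, -2, 0.4, 1], [0, 0, -21.6, 7.9, -2, 0.4, 1], [0, 0, -21.6, 7.9, -2, 0.4, 1], [0, 0, -21.6, 7.9, -2, 0.4, 1], [0, 0, -21.6, 7.9, -2, 0.4, 1], [0, 0, -21.6, 7.9, -2, 0.4, 1]]]'

```text
t: 0.77
ee_pos: [482.4, -438.4, 214.8]
tcp_rot: [-3.141, -0.001, 0.7]
ft_force: [1.7, -0.1, -0.4]
finger_gap: 85.4
```

Call:
drive_tool --plan '[[[0, 0, -50, 5.9, -3.9, 0, 1], [0, 0, -50, 5.9, -3.9, 0, 1], [0, 0, -50, 5.9, -3.9, 0, 1], [0, 0, -50, 5.9, -3.9, 0, 1], [0, 0, -50, 5.9, -3.9, 0, 1], [0, 0, -50, 5.9, -3.9, 0, 1], [0, 0, -50, 5.9, -3.9, 0, 1], [0, 0, -50, 5.9, -3.9, 0, 1]]]'

```text
t: 1.43
ee_pos: [562.8, -159.8, 215.5]
tcp_rot: [3.139, -0.007, 1.587]
ft_force: [0.6, 1.7, 0.6]
finger_gap: 85.4
```

Call:
drive_tool --plan '[[[0, 0, 0, 6.25, -1.5, 0.4, 1], [0, 0, 0, 6.25, -1.5, 0.4, 1], [0, 0, 0, 6.25, -1.5, 0.4, 1], [0, 0, 0, 6.25, -1.5, 0.4, 1], [0, 0, 0, 6.25, -1.5, 0.4, 1], [0, 0, 0, 6.25, -1.5, 0.4, 1], [0, 0, 0, 6.25, -1.5, 0.4, 1], [0, 0, 0, 6.25, -1.5, 0.4, 1]]]'

```text
t: 2.1
ee_pos: [499.1, 83.9, 199.2]
tcp_rot: [-3.141, -0.002, 1.577]
ft_force: [0.2, 0.0, 0.2]
finger_gap: 85.3
```

Run:
```python
from h import *
s=arm.get_state();print(s["t"],s["ee_pos"],s["tcp_rot"],np.abs(s["qd"]).max(),s["q"])
togo(443.5,202,185,90)
```

```text
2.1 [499.1408514   83.85106698 199.1846308 ] [-3.14073104e+00 -1.55355946e-03  1.57720683e+00] 0.06414856112446576 [-1.83260226e-03  4.82357506e-01 -3.12995454e-01  1.94260397e+00
  2.08952599e-01  7.48172316e-01 -4.28881574e-01]
turn [-0.05 -0.09  0.37] shift [ 2.962 -1.372  0.36 ]
```

Call:
drive_tool --plan '[[[0, 0, 0.4, 2.96, -1.37, 0, 1], [0, 0, 0.4, 2.96, -1.37, 0, 1], [0, 0, 0.4, 2.96, -1.37, 0, 1], [0, 0, 0.4, 2.96, -1.37, 0, 1], [0, 0, 0.4, 2.96, -1.37, 0, 1], [0, 0, 0.4, 2.96, -1.37, 0, 1]]]'

```text
t: 2.6
ee_pos: [446.3, 196.7, 199.2]
tcp_rot: [3.141, 0.001, 1.562]
ft_force: [0.2, 0.1, -1.0]
finger_gap: 85.7
```

Run:
```python
from h import *
c=cap("wrist"); save(c,"wrist1"); W=world(c)
print(np.round(c["T"],2).tolist())
def reg(z0,z1,d):
    return W[(abs(W[...,0]-443)<d)&(abs(W[...,1]-202)<d)&(W[...,2]>z0)&(W[...,2]<z1)]
for z0,z1,d in((76,92,45),(28,40,50),(3,12,60)):
    q=reg(z0,z1,d); print(z0,len(q), len(q) and (cv2.minEnclosingCircle(q[:,:2].astype(np.float32)),np.median(q[:,2])))
s=arm.get_state();print(s["ee_pos"],s["tcp_rot"])
```

```text
[[1.0, -0.01, -0.0, 447.36], [-0.01, -0.96, -0.28, 269.21], [0.0, 0.28, -0.96, 342.36], [0.0, 0.0, 0.0, 1.0]]
76 4222 (((443.3921813964844, 203.2637481689453), 27.970046997070312), np.float64(84.5875953493516))
28 808 (((443.6338806152344, 203.8848876953125), 33.343841552734375), np.float64(34.55783560369605))
3 2628 (((452.001708984375, 217.9029083251953), 63.683372497558594), np.float64(6.575186800561397))
[446.66607529 195.90592146 199.13169041] [3.14139107e+00 1.64537750e-03 1.56022987e+00]
```

View pics/wrist1.png

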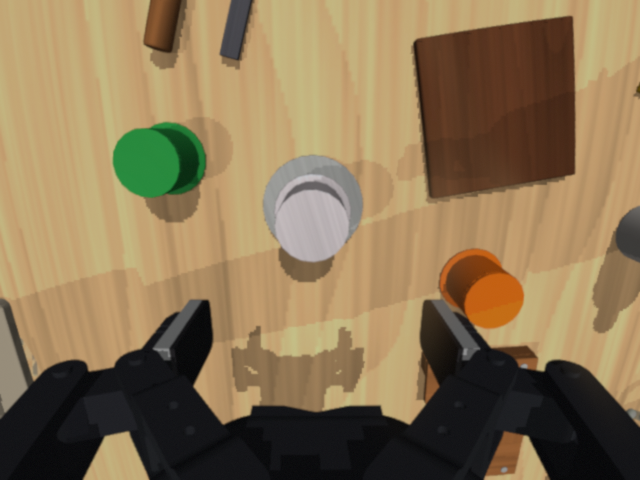

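The wrist view shows the pair at (312,225) with two rims, the board at upper right, and the jaws in line with world x. All cameras agree on (443, 203).

Run:
```python
from h import *
s=arm.get_state();print(s["t"],s["ee_pos"],s["tcp_rot"],np.abs(s["qd"]).max())
togo(443.5,203,130,90)
```

```text
2.65 [446.66607529 195.90592146 199.13169041] [3.14139107e+00 1.64537750e-03 1.56022987e+00] 0.016993647660857022
turn [ 0.01  0.09 -0.61] shift [ 0.179 -0.081  1.728]
```

Call:
drive_tool --plan '[[[0, 0, -0.6, 0.18, -0.08, 1.7, 1], [0, 0, -0.6, 0.18, -0.08, 1.7, 1], [0, 0, -0.6, 0.18, -0.08, 1.7, 1], [0, 0, -0.6, 0.18, -0.08, 1.7, 1], [0, 0, -0.6, 0.18, -0.08, 1.7, 1]]]'

```text
t: 3.07
ee_pos: [443.8, 204.5, 132.2]
tcp_rot: [3.14, 0.0, 1.571]
ft_force: [-0.1, -0.1, 0.5]
finger_gap: 85.5
```

Run:
```python
from h import *
s=arm.get_state();print(s["t"],s["ee_pos"],s["tcp_rot"],np.abs(s["qd"]).max())
togo(443.5,203,46,90)
```

```text
3.0667 [443.83983088 204.4990381  132.23360356] [3.14024131e+00 5.29614984e-06 1.57143257e+00] 0.021556001197510635
turn [0.08 0.   0.04] shift [-0.037 -0.011  2.156]
```

Call:
drive_tool --plan '[[[0, 0, 0, 0, 0, 0.8, 1], [0, 0, 0, 0, 0, 1.5, 1], [0, 0, 0, 0, 0, 2, 1], [0, 0, 0, -0.03, 0, 2.15, 1], [0, 0, 0, -0.03, 0, 2.15, 1], [0, 0, 0, -0.03, 0, 2.15, 1]]]'

```text
t: 3.57
ee_pos: [443.7, 204.4, 46.6]
tcp_rot: [3.14, -0.001, 1.573]
ft_force: [0.2, -1.1, 0.1]
finger_gap: 85.6
```

Call:
drive_tool --plan '[[[0, 0, 0, 0, 0, 0, 0.5], [0, 0, 0, 0, 0, 0, 0.4], [0, 0, 0, 0, 0, 0, 0.4], [0, 0, 0, 0, 0, 0, 0.4], [0, 0, 0, 0, 0, 0, 0.4], [0, 0, 0, 0, 0, 0, 0.4], [0, 0, 0, 0, 0, 0, 0.4], [0, 0, 0, 0, 0, 0, 0.4]]]' --force 60

```text
t: 4.23
ee_pos: [443.5, 204.8, 47.1]
tcp_rot: [3.139, -0.001, 1.574]
ft_force: [-1.3, -1.2, 10.7]
finger_gap: 54.9
```

Run:
```python
from h import *
s=arm.get_state();print(s["t"],s["ee_pos"],s["tcp_rot"],s["ft_force"],s["finger_gap"])
```

```text
4.2333 [443.45664476 204.7566271   47.09606653] [ 3.13884373e+00 -9.26867721e-04  1.57411523e+00] [-1.27387591 -1.23808152 10.71018982] 54.88756930691795
```

Gripped, gap 55 mm. The force on the tool is 10.7 N upward, so the closing pads press the tin down. I'll lift 3 mm and look.

Call:
drive_tool --plan '[[[0, 0, 0, 0, 0, -0.04, 0.4], [0, 0, 0, 0, 0, -0.08, 0.4], [0, 0, 0, 0, 0, -0.08, 0.4], [0, 0, 0, 0, 0, -0.08, 0.4]]]'

```text
t: 4.57
ee_pos: [442.4, 204.3, 48.6]
tcp_rot: [-3.142, -0.0, 1.574]
ft_force: [-0.3, -0.9, -3.3]
finger_gap: 55.6
```

Run:
```python
from h import *
s=arm.get_state();print(s["t"],s["ee_pos"],s["tcp_rot"],s["ft_force"],s["finger_gap"])
c=cap("scene"); W=world(c)
q=W[(abs(W[...,0]-443)<45)&(abs(W[...,1]-202)<60)]
from collections import Counter
print(sorted(Counter((np.round(q[:,2])).astype(int)).items())[:30])
S=np.load("scene.npy"); q=S[(abs(S[...,0]-443)<45)&(abs(S[...,1]-202)<60)]
print(sorted(Counter((np.round(q[:,2])).astype(int)).items())[:30])
cv2.imwrite("pics/s2.png",cv2.resize(c["pixels"][120:260,280:460,::-1],None,fx=3,fy=3))
```

```text
4.5667 [442.40037137 204.26442043  48.57500627] [-3.14153957e+00 -6.38570914e-06  1.57382546e+00] [-0.32448382 -0.88641421 -3.27325691] 55.61717743339249
[(np.int64(-3), 16), (np.int64(-2), 53), (np.int64(-1), 161), (np.int64(0), 101), (np.int64(1), 43), (np.int64(2), 14), (np.int64(3), 14), (np.int64(4), 24), (np.int64(5), 72), (np.int64(6), 159), (np.int64(7), 129), (np.int64(8), 96), (np.int64(9), 20), (np.int64(10), 8), (np.int64(11), 11), (np.int64(12), 9), (np.int64(13), 8), (np.int64(14), 10), (np.int64(15), 8), (np.int64(16), 6), (np.int64(17), 5), (np.int64(18), 11), (np.int64(19), 10), (np.int64(20), 6), (np.int64(21), 5), (np.int64(22), 5), (np.int64(23), 5), (np.int64(30), 1), (np.int64(31), 4), (np.int64(32), 12)]
[(np.int64(-4), 3), (np.int64(-3), 16), (np.int64(-2), 73), (np.int64(-1), 114), (np.int64(0), 118), (np.int64(1), 37), (np.int64(2), 17), (np.int64(3), 37), (np.int64(4), 87), (np.int64(5), 177), (np.int64(6), 133), (np.int64(7), 56), (np.int64(8), 13), (np.int64(9), 8), (np.int64(10), 8), (np.int64(11), 12), (np.int64(12), 4), (np.int64(13), 8), (np.int64(14), 8), (np.int64(15), 10), (np.int64(16), 6), (np.int64(17), 7), (np.int64(18), 6), (np.int64(19), 6), (np.int64(20), 8), (np.int64(21), 5), (np.int64(22), 5), (np.int64(23), 1), (np.int64(29), 1), (np.int64(30), 5)]
```

Run:
```python
from h import *
togo(467,78,49.7,90)
togo(490,-49.5,49.7,90)
```

```text
turn [-0.01  0.    0.17] shift [-3.158  0.606 -0.031]
turn [-0.01  0.    0.17] shift [-6.347  1.172 -0.031]
```

Call:
drive_tool --plan '[[[0, 0, 0, -0.15, 0.03, -0.03, 0.4], [0, 0, 0, -0.45, 0.09, -0.03, 0.4], [0, 0, 0, -0.9, 0.17, -0.03, 0.4], [0, 0, 0, -1.4, 0.26, -0.03, 0.4], [0, 0, 0, -1.9, 0.36, -0.03, 0.4], [0, 0, 0, -2.4, 0.45, -0.03, 0.4], [0, 0, 0, -2.85, 0.54, -0.03, 0.4], [0, 0, 0, -3.15, 0.6, -0.03, 0.4]]]'

```text
t: 5.28
ee_pos: [466.8, 75.3, 49.5]
tcp_rot: [-3.141, 0.002, 1.571]
ft_force: [0.9, 0.2, -3.3]
finger_gap: 55.2
```

Run:
```python
from h import *
s=arm.get_state();print(s["t"],s["ee_pos"],s["tcp_rot"],s["ft_force"],s["finger_gap"])
togo(490,-49.5,49.7,90)
```

```text
5.2833 [466.76755438  75.3393533   49.5282963 ] [-3.14068873e+00  1.73784936e-03  1.57129631e+00] [ 0.93875545  0.24253199 -3.28519932] 55.235770887515244
turn [-0.05  0.1   0.03] shift [-3.121e+00  5.790e-01  1.000e-03]
```

Call:
drive_tool --plan '[[[0, 0, 0, -0.15, 0.03, 0, 0.4], [0, 0, 0, -0.5, 0.09, 0, 0.4], [0, 0, 0, -1, 0.18, 0, 0.4], [0, 0, 0, -1.55, 0.28, 0, 0.4], [0, 0, 0, -2.1, 0.39, 0, 0.4], [0, 0, 0, -2.65, 0.49, 0, 0.4], [0, 0, 0, -3.1, 0.58, 0, 0.4], [0, 0, 0, -3.1, 0.58, 0, 0.4]]]'

```text
t: 5.95
ee_pos: [490.7, -50.5, 49.5]
tcp_rot: [-3.141, 0.003, 1.568]
ft_force: [0.2, -0.2, -3.9]
finger_gap: 55.1
```

Run:
```python
from h import *
s=arm.get_state();print(s["t"],s["ee_pos"],s["tcp_rot"],s["ft_force"],s["finger_gap"])
c=cap("wrist"); save(c,"w2"); W=world(c)
P=s["ee_pos"]
q=W[(abs(W[...,0]-615)<110)&(abs(W[...,1]+47)<115)&(W[...,2]>19)&(W[...,2]<30)]
print(len(q),q.min(0),q.max(0),cv2.minAreaRect(q[:,:2].astype(np.float32)))
# slot edges per x-slice
for x in (590,605,620,635):
    r=q[abs(q[:,0]-x)<4][:,1]; l=r[r>-47]; g=r[r<-47]; print(x, g.max() if len(g) else 0, l.min() if len(l) else 0, r.min() if len(r) else 0, r.max() if len(r) else 0)
t=np.load("top.npy"); q=t[(abs(t[...,0]-615)<110)&(abs(t[...,1]+47)<115)&(t[...,2]>19)&(t[...,2]<30)]
for x in (580,590,605,620,635):
    r=q[abs(q[:,0]-x)<4][:,1]; l=r[r>-47]; g=r[r<-47]; print("top",x, g.max(), l.min(), r.min(), r.max())
q=W[(abs(W[...,0]-P[0])<60)&(abs(W[...,1]-P[1])<60)&(W[...,2]>4)&(W[...,2]<14)]
print("rim",len(q),cv2.minEnclosingCircle(q[:,:2].astype(np.float32)),np.median(q[:,2]))
```

```text
5.95 [490.71623495 -50.46607115  49.47926574] [-3.14143044e+00  2.90182587e-03  1.56778403e+00] [ 0.21078141 -0.16978968 -3.88118636] 55.118928498516034
32939 [ 562.0854818  -130.2811098    19.00399456] [688.82177683  40.10796628  27.63029563] ((625.2463989257812, -45.76689910888672), (121.25215148925781, 170.8988800048828), 2.0286319255828857)
590 -78.72840484204372 -13.95001590342413 -87.62805731472932 38.33709650884641
605 -78.30055805796064 -13.086313687472007 -130.2811098020216 38.79676799497114
620 -77.4676694323644 -12.581683969049706 -108.59027594654947 39.478908746242695
635 -77.30267308849082 -11.89314107079543 -120.71904112828364 40.10796628074436
top 580 -78.99590773734242 -12.739125712406416 -131.59397861266402 37.30366131935301
top 590 -78.92808506909407 -12.831648544570537 -129.79648368280888 39.171299301102174
top 605 -79.33949594988088 -11.01489941820348 -130.6243215374623 39.06474980100474
top 620 -77.8543798392852 -11.322782123329713 -128.68177090595077 38.95736810813581
top 635 -78.00860633118101 -11.487580258166577 -129.5245326470885 38.83173290304346
rim 7474 ((491.18463134765625, -52.69292449951172), 47.745521545410156) 8.23683187955038
```

View pics/w2.png

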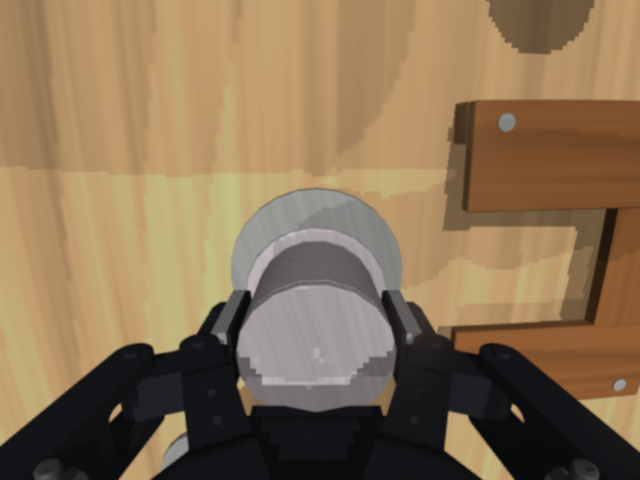

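The pair is held 2 mm up, its rim centre at (491,-53). The fork slot is clear to the right and the fork is turned 2°. Its seat comes out at (609.7,-46.3), the same from the wrist and top cameras. Tool x is world y here, and tool y is world x.

Run:
```python
from h import *
togo(495,-48.3,49.5,90)
togo(550,-46.3,49.5,90)
```

```text
turn [-0.    0.06 -0.06] shift [-0.01   0.113  0.001]
turn [-0.    0.06 -0.06] shift [0.041 1.488 0.   ]
```

Run:
```python
from h import *
for i in range(4):
    s=arm.get_state(); c=cap("wrist"); W=world(c); P=s["ee_pos"]
    q=W[(abs(W[...,0]-491)<55)&(abs(W[...,1]+50)<58)&(W[...,2]>4)&(W[...,2]<14)]
    print(s["t"],P,np.abs(s["qd"]).max(),cv2.minEnclosingCircle(q[:,:2].astype(np.float32)))
```

```text
6.0 [490.49618018 -47.88312253  49.5205846 ] 0.04693263484630078 ((491.0102233886719, -50.11195373535156), 47.81829833984375)
6.05 [490.35955231 -45.95192764  49.58204268] 0.03288627513050547 ((490.8487854003906, -47.3433837890625), 47.6830940246582)
6.1 [490.28379366 -44.80712223  49.64381217] 0.02218074085082125 ((490.7976989746094, -46.58147430419922), 47.72575378417969)
6.15 [490.23551229 -44.24589986  49.68531685] 0.014642771463632345 ((490.7795104980469, -46.08158874511719), 47.62133026123047)
```

The arm settles slowly, and the rim centre follows the TCP by (+0.5, -1.9). I'll correct y, then slide in.

Run:
```python
from h import *
togo(500,-48.2,49.5,90)
togo(550,-46.5,49.5,90)
```

```text
turn [-0.01 -0.05  0.3 ] shift [-0.106  0.243  0.005]
turn [-0.01 -0.05  0.3 ] shift [-0.07   1.493  0.005]
```

Call:
drive_tool --plan '[[[0, 0, 0.2, -0.11, 0.1, 0, 0.4], [0, 0, 0.2, -0.11, 0.25, 0, 0.4], [0, 0, 0.2, -0.11, 0.45, 0, 0.4], [0, 0, 0.2, -0.1, 0.7, 0, 0.4], [0, 0, 0.2, -0.09, 1, 0, 0.4], [0, 0, 0.2, -0.08, 1.3, 0, 0.4], [0, 0, 0.2, -0.07, 1.5, 0, 0.4], [0, 0, 0.2, -0.07, 1.5, 0, 0.4]]]'

```text
t: 6.87
ee_pos: [553.4, -47.5, 49.9]
tcp_rot: [3.138, -0.001, 1.571]
ft_force: [-0.4, -0.6, -3.0]
finger_gap: 55.4
```

Call:
drive_tool --plan '[[[0, 0, 0, 0, 0, 0, 0.4], [0, 0, 0, 0, 0, 0, 0.4], [0, 0, 0, 0, 0, 0, 0.4], [0, 0, 0, 0, 0, 0, 0.4]]]'

```text
t: 7.2
ee_pos: [549.7, -48.2, 49.7]
tcp_rot: [-3.141, 0.0, 1.571]
ft_force: [-0.0, -0.3, -2.7]
finger_gap: 55.1
```

Run:
```python
from h import *
s=arm.get_state();print(s["t"],s["ee_pos"],s["tcp_rot"],s["ft_force"],np.abs(s["qd"]).max())
togo(609.2,-44.4,49.5,90)
```

```text
7.2 [549.74289383 -48.20361257  49.69899921] [-3.14079523e+00  2.05928496e-04  1.57056089e+00] [-0.02573785 -0.25783961 -2.7241697 ] 0.004828676439787508
turn [-0.05  0.01 -0.01] shift [0.095 1.486 0.004]
```

Call:
drive_tool --plan '[[[0, 0, 0, 0.04, 0.1, 0, 0.4], [0, 0, 0, 0.06, 0.3, 0, 0.4], [0, 0, 0, 0.07, 0.55, 0, 0.4], [0, 0, 0, 0.08, 0.8, 0, 0.4], [0, 0, 0, 0.09, 1.05, 0, 0.4], [0, 0, 0, 0.1, 1.3, 0, 0.4], [0, 0, 0, 0.1, 1.45, 0, 0.4], [0, 0, 0, 0.1, 1.5, 0, 0.4]]]'

```text
t: 7.87
ee_pos: [612.2, -43.8, 49.8]
tcp_rot: [3.14, -0.0, 1.57]
ft_force: [0.1, -0.4, -3.3]
finger_gap: 55.3
```

Call:
drive_tool --plan '[[[0, 0, 0, 0, 0, 0, 0.4], [0, 0, 0, 0, 0, 0, 0.4], [0, 0, 0, 0, 0, 0, 0.4], [0, 0, 0, 0, 0, 0, 0.4]]]'

```text
t: 8.2
ee_pos: [609.9, -44.2, 49.7]
tcp_rot: [-3.141, 0.0, 1.57]
ft_force: [0.1, -0.1, -3.7]
finger_gap: 55.3
```

Run:
```python
from h import *
s=arm.get_state();print(s["t"],s["ee_pos"],s["tcp_rot"],s["ft_force"],np.abs(s["qd"]).max())
c=cap("wrist"); save(c,"w3")
c=cap("scene"); cv2.imwrite("pics/s3.png",cv2.resize(c["pixels"][200:400,260:480,::-1],None,fx=3,fy=3))
```

```text
8.2 [609.86533262 -44.23791383  49.70048008] [-3.14092535e+00  1.37454951e-04  1.57047027e+00] [ 0.14888671 -0.14065636 -3.65899404] 0.003897741118395271
```

View pics/w3.png

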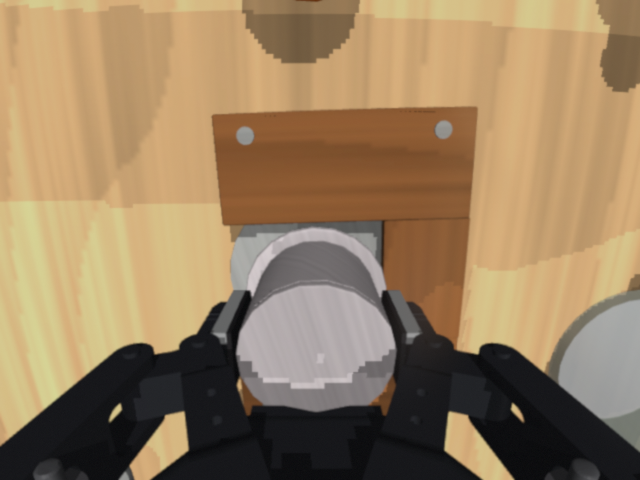

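In view, the inner rim lies under the fork arm at (345,225) and the tin is centred in the slot. Now the straight pull up, gently at first.

Call:
drive_tool --plan '[[[0, 0, 0, 0, 0, -0.1, 0.4], [0, 0, 0, 0, 0, -0.22, 0.4], [0, 0, 0, 0, 0, -0.35, 0.4], [0, 0, 0, 0, 0, -0.5, 0.4], [0, 0, 0, 0, 0, -0.65, 0.4], [0, 0, 0, 0, 0, -0.8, 0.4], [0, 0, 0, 0, 0, -0.8, 0.4], [0, 0, 0, 0, 0, -0.8, 0.4]]]'

```text
t: 8.97
ee_pos: [611.3, -44.1, 82.7]
tcp_rot: [3.14, -0.0, 1.57]
ft_force: [-0.8, 0.1, -2.8]
finger_gap: 55.1
```

Run:
```python
from h import *
s=arm.get_state();print(s["t"],s["ee_pos"],s["tcp_rot"],s["ft_force"],s["finger_gap"])
c=cap("scene"); cv2.imwrite("pics/s4.png",cv2.resize(c["pixels"][180:380,260:480,::-1],None,fx=3,fy=3))
```

```text
8.9667 [611.2501635  -44.10188791  82.65813842] [ 3.13954152e+00 -2.77188365e-05  1.57038114e+00] [-0.7867201   0.05565208 -2.81659801] 55.06955821723264
```

View pics/s4.png

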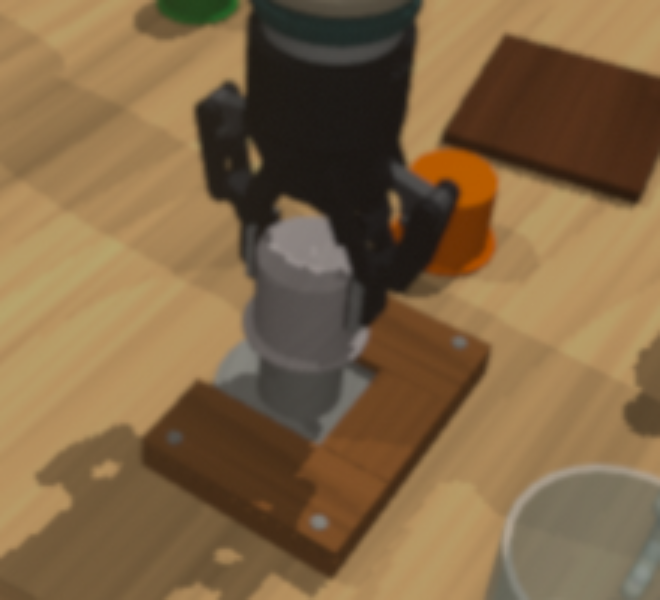

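The outer tin has risen along the inner one, whose rim is held in the fork. I'll keep pulling.

Call:
drive_tool --plan '[[[0, 0, 0, 0, -0.02, -0.15, 0.4], [0, 0, 0, 0, -0.03, -0.3, 0.4], [0, 0, 0, 0, -0.03, -0.45, 0.4], [0, 0, 0, 0, -0.03, -0.6, 0.4], [0, 0, 0, 0, -0.03, -0.8, 0.4], [0, 0, 0, 0, -0.03, -1.1, 0.4], [0, 0, 0, 0, -0.03, -1.5, 0.4], [0, 0, 0, 0, -0.03, -2, 0.4]]]'

```text
t: 9.68
ee_pos: [608.7, -44.2, 162.6]
tcp_rot: [-3.14, -0.0, 1.571]
ft_force: [-1.1, -0.4, -0.6]
finger_gap: 55.7
```

Run:
```python
from h import *
s=arm.get_state();print(s["t"],s["ee_pos"],s["tcp_rot"],s["ft_force"],s["finger_gap"])
c=cap("scene"); cv2.imwrite("pics/s5.png",cv2.resize(c["pixels"][140:380,260:500,::-1],None,fx=2.4,fy=2.4))
togo(609.5,-44.4,195,90)
togo(611,292,150,90,([609.5,-44.4,195],[np.pi,0,np.pi/2]))
```

```text
9.6833 [608.67603728 -44.17102575 162.62348353] [-3.14036365e+00 -3.11971394e-05  1.57056844e+00] [-1.05625462 -0.41419069 -0.6354894 ] 55.669249867263844
turn [ 0.37  0.01 -0.02] shift [-0.012 -0.048 -0.695]
turn [0. 0. 0.] shift [8.41  0.037 1.125]
```

View pics/s5.png

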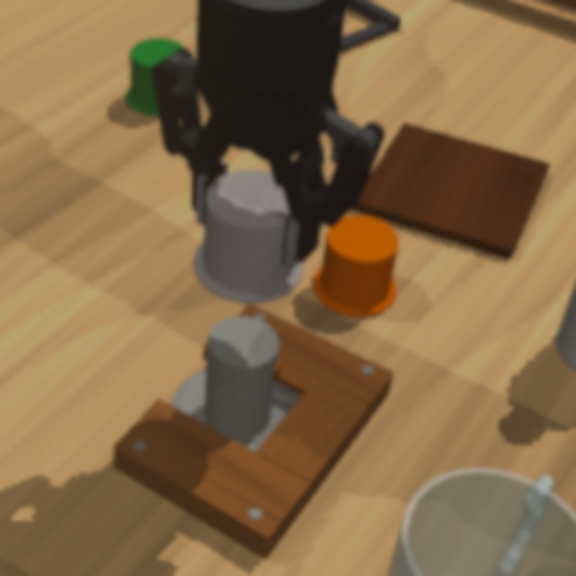

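Separated: the outer tin hangs free and the inner stands upright in the fork. On to the board.

Call:
drive_tool --plan '[[[0, 0, 0, 0.3, 0, 0, 0.4], [0, 0, 0, 0.9, 0, 0, 0.4], [0, 0, 0, 1.6, 0, 0, 0.4], [0, 0, 0, 2.3, 0, 0, 0.4], [0, 0, 0, 3, 0, 0, 0.4], [0, 0, 0, 3.7, 0, 0, 0.4], [0, 0, 0, 4.3, 0, 0, 0.4], [0, 0, 0, 4.8, 0, 0, 0.4]]]'

```text
t: 10.4
ee_pos: [608.0, 151.7, 161.2]
tcp_rot: [-3.14, -0.001, 1.573]
ft_force: [1.3, 0.3, -1.4]
finger_gap: 55.9
```

Call:
drive_tool --plan '[[[0, 0, 0, 0.5, 0, 0, 0.4], [0, 0, 0, 1.1, 0, 0, 0.4], [0, 0, 0, 1.8, 0, 0, 0.4], [0, 0, 0, 2.5, 0, 0, 0.4], [0, 0, 0, 3, 0, 0, 0.4], [0, 0, 0, 3.3, 0, 0, 0.4], [0, 0, 0, 3.4, 0, 0, 0.4], [0, 0, 0, 3.4, 0, 0, 0.4]]]'

```text
t: 11.07
ee_pos: [608.6, 284.8, 161.2]
tcp_rot: [-3.141, 0.0, 1.572]
ft_force: [-0.1, 0.0, -0.9]
finger_gap: 55.5
```

Call:
drive_tool --plan '[[[0, 0, 0, 0, 0, 0, 0.4], [0, 0, 0, 0, 0, 0, 0.4], [0, 0, 0, 0, 0, 0, 0.4]]]'

```text
t: 11.32
ee_pos: [609.9, 281.7, 161.6]
tcp_rot: [3.142, 0.001, 1.568]
ft_force: [1.0, -0.6, -1.5]
finger_gap: 55.3
```

Run:
```python
from h import *
s=arm.get_state();print(s["t"],s["ee_pos"],s["tcp_rot"],s["ft_force"],np.abs(s["qd"]).max())
c=cap("wrist"); W=world(c)
q=W[(abs(W[...,0]-611)<100)&(abs(W[...,1]-290)<100)&(W[...,2]>8)&(W[...,2]<17)]
print(len(q),cv2.minAreaRect(q[:,:2].astype(np.float32)))
togo(611,292.5,40,90)
```

```text
11.3167 [609.88506156 281.74691141 161.64534119] [3.14156104e+00 1.32312001e-03 1.56798998e+00] [ 0.98672829 -0.55493894 -1.54291559] 0.008784769825381136
20315 ((612.5797119140625, 291.4722900390625), (140.64283752441406, 139.8364715576172), 9.659018516540527)
turn [ 0.01  0.05 -0.15] shift [0.264 0.028 3.043]
```

Board centre is confirmed at (611.5, 291.5). I'll lower to a TCP height of 40, then ease down.

Call:
drive_tool --plan '[[[0, 0, 0, 0.15, 0.03, 0.5, 0.4], [0, 0, 0, 0.26, 0.03, 1.2, 0.4], [0, 0, 0, 0.26, 0.03, 1.9, 0.4], [0, 0, 0, 0.26, 0.03, 2.5, 0.4], [0, 0, 0, 0.26, 0.03, 2.85, 0.4], [0, 0, 0, 0.26, 0.03, 3.0, 0.4], [0, 0, 0, 0.26, 0.03, 3.0, 0.4], [0, 0, 0, 0.26, 0.03, 3.0, 0.4]]]'

```text
t: 12.03
ee_pos: [611.4, 294.5, 42.7]
tcp_rot: [3.14, -0.001, 1.57]
ft_force: [-1.3, -0.1, -0.4]
finger_gap: 55.4
```

Call:
drive_tool --plan '[[[0, 0, 0, 0, 0, 0.07, 0.4], [0, 0, 0, 0, 0, 0.14, 0.4], [0, 0, 0, 0, 0, 0.18, 0.4], [0, 0, 0, 0, 0, 0.18, 0.4], [0, 0, 0, 0, 0, 0.18, 0.4]]]'

```text
t: 12.45
ee_pos: [610.7, 294.3, 34.8]
tcp_rot: [3.141, -0.0, 1.57]
ft_force: [0.3, -0.6, -1.2]
finger_gap: 55.3
```

Call:
drive_tool --plan '[[[0, 0, 0, 0, 0, 0.04, 0.4], [0, 0, 0, 0, 0, 0.08, 0.4], [0, 0, 0, 0, 0, 0.1, 0.4], [0, 0, 0, 0, 0, 0.1, 0.4], [0, 0, 0, 0, 0, 0.1, 0.4]]]'

```text
t: 12.87
ee_pos: [610.5, 294.2, 30.4]
tcp_rot: [-3.141, 0.0, 1.57]
ft_force: [-0.0, -1.1, -2.0]
finger_gap: 55.0
```

Call:
drive_tool --plan '[[[0, 0, 0, 0, 0, 0.03, 0.4], [0, 0, 0, 0, 0, 0.05, 0.4], [0, 0, 0, 0, 0, 0.06, 0.4], [0, 0, 0, 0, 0, 0.06, 0.4]]]'

```text
t: 13.2
ee_pos: [610.8, 294.4, 29.3]
tcp_rot: [3.141, 0.0, 1.57]
ft_force: [-2.4, -1.1, 6.8]
finger_gap: 54.8
```

Contact at +7 N. I'll open the jaws, then withdraw straight up.

Call:
drive_tool --plan '[[[0, 0, 0, 0, 0, 0, 0.8], [0, 0, 0, 0, 0, 0, 1], [0, 0, 0, 0, 0, 0, 1], [0, 0, 0, 0, 0, 0, 1], [0, 0, 0, 0, 0, 0, 1], [0, 0, 0, 0, 0, 0, 1], [0, 0, 0, 0, 0, 0, 1], [0, 0, 0, 0, 0, 0, 1]]]'

```text
t: 13.87
ee_pos: [610.6, 294.2, 28.1]
tcp_rot: [3.142, 0.0, 1.57]
ft_force: [0.0, 0.2, 1.2]
finger_gap: 85.6
```

Call:
drive_tool --plan '[[[0, 0, 0, 0, 0, -0.2, 1], [0, 0, 0, 0, 0, -0.6, 1], [0, 0, 0, 0, 0, -1.1, 1], [0, 0, 0, 0, 0, -1.8, 1], [0, 0, 0, 0, 0, -2.6, 1], [0, 0, 0, 0, 0, -3.4, 1], [0, 0, 0, 0, 0, -4.2, 1], [0, 0, 0, 0, 0, -4.5, 1]]]'

```text
t: 14.53
ee_pos: [612.6, 295.8, 214.1]
tcp_rot: [3.134, -0.004, 1.57]
ft_force: [0.9, 0.5, 1.1]
finger_gap: 85.1
```

Call:
drive_tool --plan '[[[0, 0, 0, -2, -4, 0, 1], [0, 0, 0, -2, -4, 0, 1], [0, 0, 0, -2, -4, 0, 1], [0, 0, 0, -2, -4, 0, 1], [0, 0, 0, -2, -4, 0, 1], [0, 0, 0, -2, -4, 0, 1], [0, 0, 0, -2, -4, 0, 1], [0, 0, 0, -2, -4, 0, 1]]]'

```text
t: 15.2
ee_pos: [452.2, 215.2, 208.6]
tcp_rot: [3.14, -0.001, 1.57]
ft_force: [0.6, -0.6, -0.0]
finger_gap: 85.9
```

Run:
```python
from h import *
s=arm.get_state();print(s["t"],s["ee_pos"],s["ft_force"],s["finger_gap"])
for n in("top","scene"):
    c=cap(n); W=world(c); save(c,n+"_end")
    def reg(x,y,d,z0,z1): return W[(abs(W[...,0]-x)<d)&(abs(W[...,1]-y)<d)&(W[...,2]>z0)&(W[...,2]<z1)]
    for nm,a in(("outer top",(611,292,50,58,75)),("inner top",(610,-46,40,72,95)),("board",(611,291,100,8,15.5)),("fork",(625,-46,110,19,30))):
        q=reg(*a); print(n,nm,len(q),len(q) and (cv2.minEnclosingCircle(q[:,:2].astype(np.float32)) if "top" in nm else cv2.minAreaRect(q[:,:2].astype(np.float32))),len(q) and np.median(q[:,2]))
```

```text
15.2 [452.17199401 215.22625377 208.55093658] [ 0.60371529 -0.56594039 -0.01901013] 85.86478794342342
top outer top 652 ((609.6954345703125, 292.6731262207031), 28.353931427001953) 66.79195871556658
top inner top 470 ((608.1774291992188, -45.556331634521484), 23.54222297668457) 80.53996182568784
top board 2369 ((611.2457885742188, 291.0995178222656), (139.12088012695312, 141.895751953125), 9.1879301071167) 12.687957412560081
top fork 3655 ((624.1934814453125, -45.22771453857422), (121.38993072509766, 171.01377868652344), 1.9044932126998901) 24.623051832232818
scene outer top 388 ((610.697509765625, 289.1111755371094), 29.75963020324707) 63.67351216031156
scene inner top 565 ((610.04931640625, -46.6708869934082), 24.769418716430664) 78.96636100248577
scene board 1965 ((612.7239990234375, 287.82025146484375), (141.58560180664062, 142.1155242919922), 9.02501106262207) 10.75442924166191
scene fork 4314 ((625.7606811523438, -47.162071228027344), (120.467041015625, 172.99932861328125), 1.618233561515808) 23.08093269908909
```

View pics/scene_end.png

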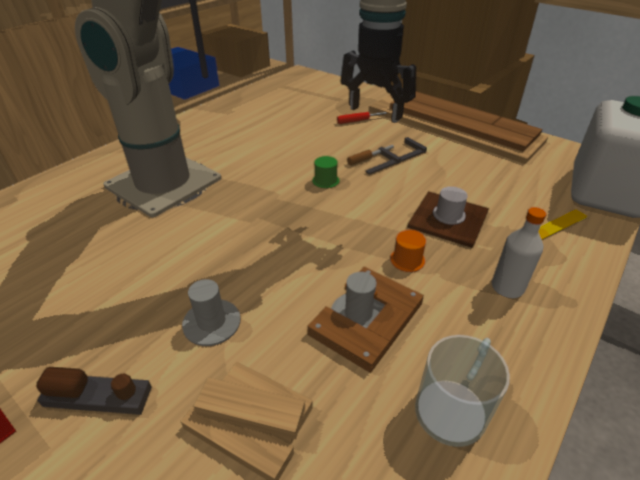

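The outer tin stands at the middle of the board at (452,207), the inner tin stands upright in the fork at (360,297), and the arm is clear. Both cameras agree, so I'm handing in.

```bash
python3 -c "
from h import *
print(sign_off())"
```

```text
the job is handed in; nothing more can be done
None
```

The job is done and handed in at about 15 s of the 58 s allowed. I gripped the outer tin, slid the pair 2–3 mm up into the fork, and pulled the outer tin straight up off the inner. I then stood it, still upside down, on the dark board and drew the arm clear.

**Last checks (top and scene cameras):**
- **Outer tin:** its axis is about 2–3 mm from the board's centre. Its top is about 53–54 mm above the board, which fits standing upright.
- **Inner tin:** it stands in the fork within about 1 mm of the seat each way. Its top is at about 80 mm, so it stands on the bench.
- **Robot:** it touches nothing, with the jaws open and the hand more than 100 mm away.

**Disagreements:** the scene camera reads about 2–4 mm different in y from the top camera for the tins, board and fork. It shifts them all much the same, so the relative positions hold. No check failed; `sign_off()` gives no verdict.

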